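# Set the end float of a revolving bangle bar

## Robot

A 6-joint arm with a two-finger parallel gripper is mounted at the origin on the work surface. World frame = base frame: x ahead of the robot, y to its left, z up, the work surface at z = 0. Lengths are in m, angles in degrees, forces in N, time in s.
With the tool pointing down it reaches from about 0.35 to 0.875 m from the base axis. Payload 4.2 kg.
Tool frame: the origin (TCP) lies between the finger pads; the fingertips stand 11 mm ahead of it and the grasp point (between the pads) lies 8 mm behind it; z points along the fingers, y is the direction in which the jaws open and shut (so a half turn about z gives the same grasp; the last joint's range is limited). The gripper opens to 87 mm and grips with 3 to 60 N. Pads are 19 mm wide; open, the fingers measure 117 mm over their backs; the gripper's body (75 mm by 190 mm) begins 51 mm behind the grasp point.
Start: joints at [-54.97, 22.042, 0.453, 0, -68.411, -14.817], TCP at [0.216, -0.586, 0.234] pointing down, gripper open.
Joint ranges: [-179.83, 179.83], [-69.29, 118.12], [-61.27, 80.66], [-181.25, 117.63], [-171.15, -9.14], [-177.46, 177.46]. Speed limits (degrees/s): [159.86, 159.86, 180, 180, 180, 180].

## Interface

Orientations are given as a 3x3 rotation matrix whose columns are the frame's x, y, z axes.
In Python, from station import sense, capture, get_calibration, finish_job, search_frame, cut_out gives the robot as it stands.
- The arm moves only by the tool arm_command, never from a script. Its argument "rows" is a list of rows, each an object with "fingers": the opening in per cent of the stroke, from 0 (shut) to 100 (fully open); "travel": the shift along the tool's x, y, z in cm, a list of three; "roll": the turn about the tool's z in degrees. A call has 1 to 10 rows; each row is the pose to reach, as a shift and turn from the pose commanded when the call began, along the tool's axes at that moment; what a row does not reach only later rows make up. A row lasts 1/10 s, in which the tool goes at most 50 mm and 8.59 degrees, less where a joint would pass 70% of its speed; a pose out of reach is approached as far as the arm can. A call with a gripper value outside its range is refused whole. The fingers move at their own pace and stop on an object; the grip force is fixed at half the most. Time passes only in rows, so rows that repeat a pose let the fingers close. It gives the time, the measured TCP pose, the force and the opening at its end, in the units of the state.
- sense(): the state, without advancing time (a new reading comes with each control period).
- capture(name): name is "side" or "top" or "wrist"; returns (picture, depth): 384x512x3 uint8, red, green, blue; 384x512 float32, m along the optical axis (not along the pixel's ray), 0 where there is no reading.
- get_calibration(name): a dict with "fov_y" (degrees; the focal length in pixels is half the picture's height over the tangent of half this angle, whatever the lens; pixels are square), "cx", "cy" (the principal point, pixels), "origin" and "attitude" of the camera in the world; the wrist camera has in their place "mount" (4x4, takes a point from camera to tool coordinates, whose origin is the TCP and whose axes are the flange's). Camera axes: x right, y down, z forward; pixel columns grow to the right and rows downward; lengths in m; the calibration is good to about 2 mm. A picture is of the moment at which its call begins: read the wrist's pose just before it. get_calibration takes no time and is no camera call.
- finish_job(): hands the job in, once; it reports no verdict.
Trained networks look in the newest picture that a camera, given by its name, has taken for a name from the list of things; names that differ only in an ending like _2 or _b are one class to them, and where a whole thing is asked for, a point or a joint stands for the part that bears it (a point fixed in the world has none). Each returns a list of dicts, best first, with "p" (0 to 1); they miss things now and then, are a little off and sometimes report something else, mostly with a low value. They report only what shows in the picture. A call takes as long as a camera call.
- search_frame(camera, label): "position" ([x, y, z] in m, in world coordinates, good to about 4 mm: the middle of the surface that is visible of it).
- cut_out(camera, label): "mask" (384x512 bool, what is visible of it).
The state is a dict: "time_s": time; "joints": joint angles; "joint_velocities": joint speeds; "effort": joint torques, N m; "tcp_pos": TCP position; "ee_rot": TCP orientation; "wrist_force": force on the tool from outside, world axes, zero at the start; "moment": the same for the moment, N m; "gripper_width": opening from 0.0 (shut) to 1.0 (fully open).
Only numpy, scipy, OpenCV 4.12 (cv2) and the standard library are available. Lean on these libraries where they do the work, as an engineer would, in place of code of your own. Each camera call takes 0.05 s, during which the arm holds its last target. There are 200 camera calls.

## Task

The bar of the pale blue bangle stand slides endways in its hub because the grey-collared retaining bush has crept out. Feel the play first: slide the bar along its axis away from the bush until it bears on its stop in the hub, then back until it bears on the bush without shifting it, pausing a moment at each stop (a light finger push is enough, never ram it). Then push the bush further into the hub until about 3 mm of end play is left, as a check press the bar lightly for a moment against its stop in the hub again and leave it there, and leave the other things on the table alone.

Things in the scene. Friction and masses are not known exactly. Their poses are not given: they have to be found in the camera images.
- stand: Pale blue bangle stand, fixed to the table: round base 150 mm across and a 22 mm post that carries a horizontal hub. Origin: centre of the base's underside, straight below the hub's middle. y runs along hub and bar, z up.
- hub (a point): Middle of the hub, 170 mm above the table: a barrel 58 mm across, from y = -35 (open end, with the bush) to +35 mm (closed end) along the stand's y axis. Inside the closed end lie brass thrust washers, the bar's stop: their face is unseen, 13 to 27 mm to the +y side of this point (it differs from stand to stand), so it has to be felt.
- bar: The revolving cross bar, 0.35 kg: a 14 mm spindle through the hub, sliding with under 1 N of drag and turning freely. A shoulder 6 mm thick, hidden in the hub, stops it: on the washers towards the stand's +y, on the bush's nose towards -y; the travel between is the end play, at first 9 to 29 mm. Origin: on the axis, on the shoulder's face towards the bush; y as the stand's y.
- bar_pad (a point): On the axis, middle of the bar's pale blue padded arm on the closed side of the hub, 92 mm towards +y from the bar's origin. The arm is 38 mm across and 85 mm long, with a rim 52 mm across and 7 mm thick at its outer end. A like arm lies beyond the bush, from 132 to 217 mm on the -y side of the bar's origin.
- cap: The retaining bush round the spindle at the hub's open (-y) end: a white nose 37 mm across and 62 mm long, partly in the hub, then a grey collar. Origin: on the axis at the nose's inner end, where the bar's shoulder bears (bar origin minus this, along y, is the gap there); axes as the stand's. Pushed in, it carries the bar before it.
- collar (a point): On the axis, middle of the bush's ribbed grey collar, 44 mm across and 24 mm long, 74 mm towards -y from the bush's origin. The bush is a friction fit: it slides along the axis when pushed or pulled with more than 10 N and stays where left; a bar pressed on it harder than that drives it outward. The collar stays clear of the hub at every setting.
- mirror: Hand mirror with a white plastic handle lying face up, 231 mm long, 12 mm thick. Origin: under the centre of the round glass, the handle to -x. To be left alone.
- brush: Wooden paddle brush lying bristle pad down, 230 mm long, 31 mm high. Origin: under the centre of the pad, the handle to -x. To be left alone.
- pin_tin: Round steel safety-pin tin, 74 mm across, 26 mm high. Origin: centre of its underside. To be left alone.
- bangle_a: Brass bangle lying flat, 68 mm across, 10 mm high. Origin: centre of its underside. To be left alone.
- bangle_b: Red bangle lying flat, 68 mm across, 14 mm high. Origin: centre of its underside. To be left alone.
- jar: Glass jar with a white cap, 60 mm across, 70 mm high. Origin: centre of its underside. To be left alone.
- tray: Small wooden tray in two compartments, 130 by 90 mm, 28 mm high. Origin: centre of its underside. To be left alone.

How it is judged:
By the outcome, as a careful person would: the job done as asked, in the order asked, and still so for the second after the job is handed in, with the robot touching nothing.
It also fails if it takes over 69 s, if anything falls off the work surface, if the arm or the gripper's body presses on something with over 40 N, if the wrist force passes 120 N, or if a joint passes its speed limit or range.

## Working session

There is one attempt and no reset: what is moved stays moved. The work goes in short steps, Python scripts to look and compute and a tool call to move; the robot and the scene stay as the last step left them, time stands still between calls to the robot, and variables do not carry over. Pictures are saved under pics/ and viewed, about 8 in all and at most 12, crops included, and the job is handed in when it is done.

Besides the shell and the picture viewer there is one more tool, called after "Call:" as name(argument=value, ...), one argument or row to a line, values as JSON. arm_command: Moves the arm, as the interface text tells. Its arguments: {"type":"object","properties":{"rows":{"type":"array","items":{"type":"object","properties":{"fingers":{"type":"number"},"travel":{"type":"array","items":{"type":"number"}},"roll":{"type":"number"}}}}},"required":["rows"]}

```bash
mkdir -p pics
cat > h.py <<'E'
import numpy as np, cv2
from station import *
def look(cam,labels=(),fn=None):
    p,d=capture(cam)
    if fn: cv2.imwrite('pics/'+fn,cv2.cvtColor(p,cv2.COLOR_RGB2BGR))
    for l in labels:
        for r in search_frame(cam,l)[:2]: print(cam,l,np.round(r['position'],4),round(r['p'],2))
    return p,d
def cloud(cam,d,s=None):
    c=get_calibration(cam); f=d.shape[0]/2/np.tan(np.radians(c['fov_y']/2))
    v,u=np.indices(d.shape); P=np.stack([(u-c['cx'])*d/f,(v-c['cy'])*d/f,d],-1)
    if 'origin' in c: R,o=np.array(c['attitude']),np.array(c['origin'])
    else:
        M=np.array(c['mount']);Rt=np.array(s['ee_rot']);R=Rt@M[:3,:3];o=np.array(s['tcp_pos'])+Rt@M[:3,3]
    return P@R.T+o
E
python3 - <<'E'
from h import *
s=sense();print(s['time_s'],s['tcp_pos'],np.round(s['ee_rot'],3).tolist(),s['wrist_force'])
look('side',['hub','collar','bar_pad','cap','stand'],'side0.png')
look('top',['hub','collar','bar_pad','cap','stand','jar'],'top0.png')
for c in('side','top'):print(get_calibration(c))
E
```

```text
0.0 [ 0.2157825  -0.58593205  0.2324468 ] [[-0.938, -0.345, -0.001], [-0.345, 0.938, 0.002], [0.0, 0.002, -1.0]] [-0.39510544 -0.1109877  -1.10651811]
side hub [0.5216 0.0443 0.1648] 0.78
side collar [ 0.53   -0.0051  0.1829] 0.53
side collar [ 0.5434 -0.4156  0.0294] 0.28
side bar_pad [ 0.5427 -0.1017  0.1824] 0.9
side bar_pad [0.5259 0.0448 0.1663] 0.73
side cap [ 0.5284 -0.0066  0.1792] 0.77
side cap [ 0.539  -0.1026  0.1839] 0.55
side stand [0.5235 0.0456 0.1617] 0.64
top hub [0.5154 0.0742 0.179 ] 0.63
top collar [0.5303 0.0167 0.1855] 0.64
top bar_pad [ 0.5307 -0.0248  0.1843] 0.81
top cap [0.53   0.0186 0.1891] 0.58
top stand [0.5217 0.0724 0.1822] 0.73
top jar [ 0.7382 -0.1611  0.0668] 0.79
top jar [0.5284 0.0173 0.188 ] 0.54
{'fov_y': 46.2881490480956, 'cx': 258.62178828909475, 'cy': 190.2430791265269, 'origin': array([ 0.49817156, -1.04403404,  0.73758863]), 'attitude': array([[ 0.99804126, -0.04728795,  0.04095718],
       [-0.05884429, -0.4873686 ,  0.87121134],
       [-0.02123656, -0.87191496, -0.4891966 ]])}
{'fov_y': 50.00868192951099, 'cx': 253.85472208106793, 'cy': 188.19747321939224, 'origin': array([ 0.33402433, -0.00283097,  1.48404123]), 'attitude': array([[ 2.14301450e-03, -9.91339678e-01,  1.31305179e-01],
       [-9.99917088e-01, -4.57044482e-04,  1.28688792e-02],
       [-1.26974182e-02, -1.31321871e-01, -9.91258464e-01]])}
```

View pics/top0.png

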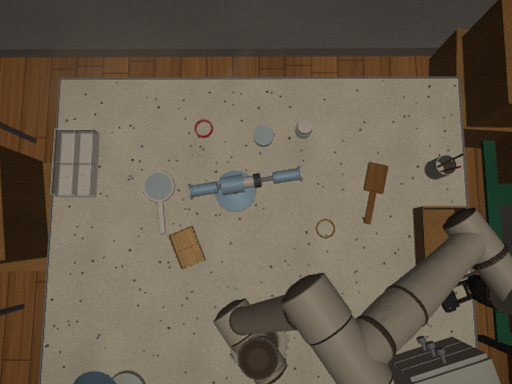

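View pics/side0.png

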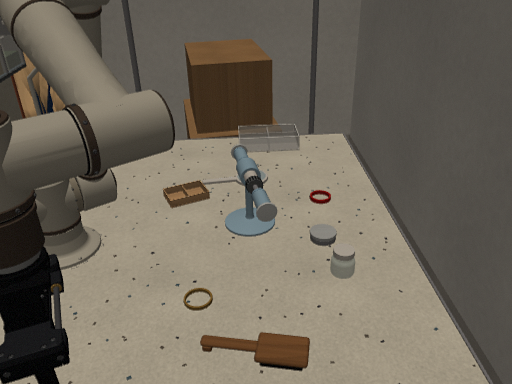

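Run:
```python
from h import *
p,d=capture('top'); P=cloud('top',d)
m=(d>0)&(P[...,2]>.165)&(P[...,2]<.215)&(P[...,0]>.4)&(P[...,0]<.66)&(P[...,1]>-.25)&(P[...,1]<.35)
Q=P[m]; c=Q[:,:2].mean(0); w,V=np.linalg.eigh(np.cov((Q[:,:2]-c).T)); a=V[:,1]*np.sign(V[1,1]); print(len(Q),c,a,np.degrees(np.arctan2(-a[0],a[1])))
t=(Q[:,:2]-c)@a; n=(Q[:,:2]-c)@[a[1],-a[0]]
for k in np.arange(-.24,.26,.006):
    i=(t>=k)&(t<k+.006)
    if i.sum()>3: print('t%.3f y%.3f n %.3f..%.3f z %.3f x %.3f cnt%d'%(k+.003,c[1]+a[1]*(k+.003),n[i].min(),n[i].max(),np.percentile(Q[i,2],95),c[0]+a[0]*(k+.003)+a[1]*(n[i].min()+n[i].max())/2,i.sum()), P.shape and p[m][i].mean(0).astype(int))
```

```text
1402 [0.52340877 0.05060882] [-0.16512249  0.98627307] 9.504350376010423
t-0.189 y-0.136 n -0.023..0.024 z 0.199 x 0.555 cnt16 [118 112 106]
t-0.183 y-0.130 n -0.023..0.027 z 0.198 x 0.556 cnt32 [92 95 92]
t-0.177 y-0.124 n -0.016..0.021 z 0.192 x 0.555 cnt22 [ 87 101 107]
t-0.171 y-0.118 n -0.015..0.017 z 0.191 x 0.552 cnt22 [ 90 103 109]
t-0.165 y-0.112 n -0.017..0.020 z 0.190 x 0.552 cnt21 [ 92 104 109]
t-0.159 y-0.106 n -0.017..0.020 z 0.194 x 0.551 cnt21 [ 93 105 110]
t-0.153 y-0.100 n -0.015..0.018 z 0.194 x 0.550 cnt21 [ 91 103 109]
t-0.147 y-0.094 n -0.017..0.019 z 0.191 x 0.548 cnt24 [ 94 106 110]
t-0.141 y-0.088 n -0.017..0.021 z 0.193 x 0.549 cnt23 [ 92 103 108]
t-0.135 y-0.083 n -0.016..0.017 z 0.190 x 0.547 cnt21 [ 90 103 109]
t-0.129 y-0.077 n -0.015..0.018 z 0.191 x 0.546 cnt20 [ 92 105 111]
t-0.123 y-0.071 n -0.017..0.020 z 0.190 x 0.545 cnt24 [ 94 105 109]
t-0.117 y-0.065 n -0.016..0.021 z 0.192 x 0.545 cnt21 [ 93 105 110]
t-0.111 y-0.059 n -0.015..0.018 z 0.190 x 0.543 cnt21 [ 90 103 109]
t-0.105 y-0.053 n -0.017..0.018 z 0.192 x 0.541 cnt23 [ 88 101 107]
t-0.099 y-
[... 2366 characters left out ...]
.021 z 0.194 x 0.506 cnt24 [ 92 103 108]
t0.123 y0.172 n -0.015..0.017 z 0.193 x 0.504 cnt21 [ 90 103 109]
t0.129 y0.178 n -0.016..0.019 z 0.190 x 0.503 cnt21 [ 93 105 110]
t0.135 y0.184 n -0.016..0.020 z 0.190 x 0.503 cnt23 [ 91 103 107]
t0.141 y0.190 n -0.015..0.017 z 0.191 x 0.501 cnt20 [ 91 104 109]
t0.147 y0.196 n -0.014..0.019 z 0.193 x 0.501 cnt20 [ 91 104 110]
t0.153 y0.202 n -0.017..0.020 z 0.191 x 0.500 cnt24 [ 92 104 108]
t0.159 y0.207 n -0.016..0.021 z 0.192 x 0.500 cnt25 [ 86 100 106]
t0.165 y0.213 n -0.015..0.018 z 0.192 x 0.497 cnt19 [ 86  97 102]
t0.171 y0.219 n -0.023..0.026 z 0.200 x 0.496 cnt36 [109 105  99]
t0.177 y0.225 n -0.019..0.026 z 0.197 x 0.497 cnt11 [127 120 107]
```

The top view shows the stand at about (235,190). The bar runs left to right with the grey collar at (257,181), so the bush is on the -y side. The side view agrees: the collar is at (254,184) and the padded arm nearest the camera ends at (266,212). The bar axis is yawed about 9.5°, and the bar-bush gap is about 10 mm. I'll move above the -y arm.

Call:
arm_command(
  rows=[
    {"travel": [-4, 3, 0], "roll": -8, "fingers": 100},
    {"travel": [-8, 5.8, 0], "roll": -16, "fingers": 100},
    {"travel": [-12, 8.7, 0], "roll": -24, "fingers": 100},
    {"travel": [-16, 11.7, 0], "roll": -32, "fingers": 100},
    {"travel": [-20, 14.6, 0], "roll": -40, "fingers": 100},
    {"travel": [-24, 17.5, 0], "roll": -48, "fingers": 100},
    {"travel": [-28, 20.4, 0], "roll": -56, "fingers": 100},
    {"travel": [-32, 23.3, 0], "roll": -64, "fingers": 100},
    {"travel": [-36, 26.3, 0], "roll": -72, "fingers": 100},
    {"travel": [-40, 29.2, 0], "roll": -79.3, "fingers": 100},
  ],
)

```text
time_s: 1.7
tcp_pos: [0.4913, -0.1723, 0.2341]
ee_rot: [[0.171, -0.985, 0.001], [-0.985, -0.171, -0.0], [0.0, -0.001, -1.0]]
wrist_force: [0.7, -1.1, 0.0]
gripper_width: 1.001
```

```bash
cat >> h.py <<'E'
a=np.array([-.1651,.9863,0]); c0=np.array([.5234,.0506,.17]); nn=np.array([.9863,.1651,0])
def st():
    s=sense();p=np.array(s['tcp_pos'])-c0;F=np.array(s['wrist_force'])
    print('T%.2f t%.2fmm n%.2fmm z%.2fmm | F along a %.2f n %.2f z %.2f | w%.3f yaw_x %.2f'%(s['time_s'],p@a*1e3,p@nn*1e3,s['tcp_pos'][2]*1e3,F@a,F@nn,F[2],s['gripper_width'],np.degrees(np.arctan2(s['ee_rot'][1][0],s['ee_rot'][0][0]))),np.round(s['joints'],1))
    return s
E
python3 -c "
from h import *
st()"
```

```text
T1.70 t-214.55mm n-68.49mm z234.06mm | F along a -1.24 n 0.48 z 0.02 | w1.001 yaw_x -80.15 [ -1.4  11.8 -14.1   0.  -64.1  11.3]
```

Call:
arm_command(
  rows=[
    {"travel": [-2.5, -2.4, 0], "roll": 0, "fingers": 100},
    {"travel": [-5, -4.7, 0], "roll": 0.3, "fingers": 100},
    {"travel": [-7.4, -7, 0], "roll": 0.3, "fingers": 100},
    {"travel": [-7.4, -7, 2], "roll": 0.3, "fingers": 100},
    {"travel": [-7.4, -7, 4], "roll": 0.3, "fingers": 100},
    {"travel": [-7.4, -7, 6], "roll": 0.3, "fingers": 100},
    {"travel": [-7.4, -7, 7.2], "roll": 0.3, "fingers": 100},
    {"travel": [-7.4, -7, 7.2], "roll": 0.3, "fingers": 70},
    {"travel": [-7.4, -7, 7.2], "roll": 0.3, "fingers": 54},
    {"travel": [-7.4, -7, 7.2], "roll": 0.3, "fingers": 52},
  ],
)

```text
time_s: 2.7
tcp_pos: [0.5481, -0.0898, 0.1628]
ee_rot: [[0.16, -0.987, 0.002], [-0.987, -0.16, -0.0], [0.0, -0.002, -1.0]]
wrist_force: [-0.7, 0.7, 0.4]
gripper_width: 0.813
```

Run:
```python
from h import *
s=st(); p,d=look('wrist',['bar_pad','collar'],'w1.png')
P=cloud('wrist',d,s)
m=(d>0)&(P[...,2]>.165)&(P[...,2]<.215)
q=(P[m]-c0); t=q@a;n=q@nn
for k in np.arange(-.21,.0,.01):
    i=(t>=k)&(t<k+.01)
    if i.sum()>9: print('t%.3f n %.4f..%.4f z %.3f %d'%(k+.005,*np.percentile(n[i],[1,99]),np.percentile(q[i,2],98),i.sum()))
```

```text
T2.70 t-142.52mm n1.15mm z162.78mm | F along a 0.81 n -0.57 z 0.36 | w0.813 yaw_x -80.78 [  7.4  18.8 -15.4   0.  -55.7   1.8]
wrist bar_pad [ 0.5553 -0.1166  0.1855] 0.66
wrist collar [ 0.5563 -0.1191  0.1895] 0.16
t-0.195 n -0.0203..0.0261 z 0.026 848
t-0.185 n -0.0204..0.0264 z 0.027 1492
t-0.175 n -0.0152..0.0209 z 0.020 1329
t-0.165 n -0.0150..0.0209 z 0.020 1250
t-0.155 n -0.0439..0.0451 z 0.043 1459
t-0.145 n -0.0397..0.0410 z 0.044 854
t-0.135 n -0.0395..0.0410 z 0.040 1581
t-0.125 n -0.0153..0.0212 z 0.020 577
t-0.115 n -0.0155..0.0215 z 0.008 14
```

View pics/w1.png

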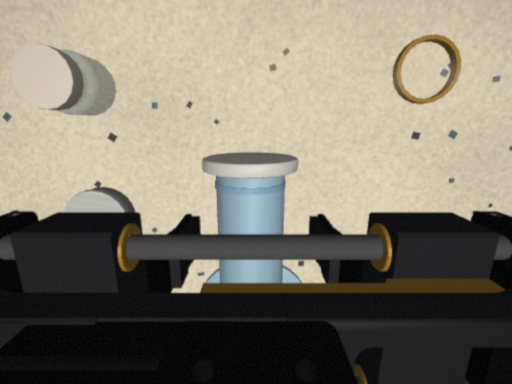

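The wrist view shows the arm between the jaws, with the rim at (250,162). The arm's centre is n≈+2.9 mm against the TCP at +1.2, so I'll correct by 1.7 mm and close.

Call:
arm_command(
  rows=[
    {"travel": [0, -0.17, 0], "roll": 0, "fingers": 50},
    {"travel": [0, -0.17, 0], "roll": 0, "fingers": 46},
    {"travel": [0, -0.17, 0], "roll": 0, "fingers": 46},
    {"travel": [0, -0.17, 0], "roll": 0, "fingers": 46},
    {"travel": [0, -0.17, 0], "roll": 0, "fingers": 40},
    {"travel": [0, -0.17, 0], "roll": 0, "fingers": 38},
    {"travel": [0, -0.17, 0], "roll": 0, "fingers": 38},
    {"travel": [0, -0.17, 0], "roll": 0, "fingers": 38},
    {"travel": [0, -0.17, 0], "roll": 0, "fingers": 38},
    {"travel": [0, -0.17, 0], "roll": 0, "fingers": 38},
  ],
)

```text
time_s: 3.85
tcp_pos: [0.5502, -0.0892, 0.1619]
ee_rot: [[0.16, -0.987, 0.003], [-0.987, -0.16, 0.0], [0.0, -0.003, -1.0]]
wrist_force: [5.2, 0.5, -1.3]
gripper_width: 0.43
```

```bash
python3 -c "
from h import *
st()"
```

```text
T3.85 t-142.35mm n3.37mm z161.90mm | F along a -0.37 n 5.22 z -1.27 | w0.430 yaw_x -80.77 [  7.5  19.  -15.2   0.  -55.6   1.8]
```

Call:
arm_command(
  rows=[
    {"travel": [-0.05, -0.03, 0], "roll": 0, "fingers": 38},
    {"travel": [-0.1, -0.03, 0], "roll": 0, "fingers": 38},
    {"travel": [-0.15, -0.03, 0], "roll": 0, "fingers": 38},
    {"travel": [-0.2, -0.03, 0], "roll": 0, "fingers": 38},
    {"travel": [-0.25, -0.03, 0], "roll": 0, "fingers": 38},
    {"travel": [-0.3, -0.03, 0], "roll": 0, "fingers": 38},
    {"travel": [-0.35, -0.03, 0], "roll": 0, "fingers": 38},
    {"travel": [-0.4, -0.03, 0], "roll": 0, "fingers": 38},
    {"travel": [-0.4, -0.03, 0], "roll": 0, "fingers": 38},
  ],
)

```text
time_s: 4.75
tcp_pos: [0.5496, -0.0852, 0.1619]
ee_rot: [[0.16, -0.987, 0.002], [-0.987, -0.16, 0.0], [0.0, -0.002, -1.0]]
wrist_force: [5.4, 0.2, -0.9]
gripper_width: 0.428
```

```bash
python3 -c "
from h import *
st()"
```

```text
T4.75 t-138.30mm n3.40mm z161.88mm | F along a -0.65 n 5.32 z -0.94 | w0.428 yaw_x -80.77 [  7.9  18.9 -15.3   0.  -55.6   1.3]
```

Call:
arm_command(
  rows=[
    {"travel": [-0.05, -0.05, 0], "roll": 0, "fingers": 38},
    {"travel": [-0.1, -0.05, 0], "roll": 0, "fingers": 38},
    {"travel": [-0.15, -0.05, 0], "roll": 0, "fingers": 38},
    {"travel": [-0.2, -0.05, 0], "roll": 0, "fingers": 38},
    {"travel": [-0.25, -0.05, 0], "roll": 0, "fingers": 38},
    {"travel": [-0.25, -0.05, 0], "roll": 0, "fingers": 38},
  ],
)

```text
time_s: 5.35
tcp_pos: [0.5491, -0.0827, 0.1618]
ee_rot: [[0.16, -0.987, 0.001], [-0.987, -0.16, 0.0], [0.0, -0.001, -1.0]]
wrist_force: [4.9, 0.5, -0.7]
gripper_width: 0.428
```

```bash
python3 -c "
from h import *
st()"
```

```text
T5.35 t-135.76mm n3.38mm z161.83mm | F along a -0.32 n 4.90 z -0.71 | w0.428 yaw_x -80.77 [  8.2  18.9 -15.4   0.  -55.6   1.1]
```

Call:
arm_command(
  rows=[
    {"travel": [-0.05, -0.1, 0], "roll": 0, "fingers": 38},
    {"travel": [-0.1, -0.1, 0], "roll": 0, "fingers": 38},
    {"travel": [-0.15, -0.1, 0], "roll": 0, "fingers": 38},
    {"travel": [-0.2, -0.1, 0], "roll": 0, "fingers": 38},
    {"travel": [-0.25, -0.1, 0], "roll": 0, "fingers": 38},
    {"travel": [-0.25, -0.1, 0], "roll": 0, "fingers": 38},
  ],
)

```text
time_s: 5.95
tcp_pos: [0.5488, -0.0803, 0.1618]
ee_rot: [[0.16, -0.987, -0.001], [-0.987, -0.16, -0.0], [0.0, 0.001, -1.0]]
wrist_force: [1.4, -0.8, 4.9]
gripper_width: 0.43
```

```bash
python3 -c "
from h import *
st()"
```

```text
T5.95 t-133.32mm n3.43mm z161.75mm | F along a -0.99 n 1.29 z 4.91 | w0.430 yaw_x -80.78 [  8.4  18.9 -15.4   0.  -55.7   0.8]
```

Call:
arm_command(
  rows=[
    {"travel": [-0.05, 0, 0], "roll": 0, "fingers": 38},
    {"travel": [-0.1, 0, 0], "roll": 0, "fingers": 38},
    {"travel": [-0.15, 0, 0], "roll": 0, "fingers": 38},
    {"travel": [-0.2, 0, 0], "roll": 0, "fingers": 38},
    {"travel": [-0.25, 0, 0], "roll": 0, "fingers": 38},
    {"travel": [-0.25, 0, 0], "roll": 0, "fingers": 38},
  ],
)

```text
time_s: 6.55
tcp_pos: [0.5484, -0.0779, 0.1617]
ee_rot: [[0.16, -0.987, -0.001], [-0.987, -0.16, -0.0], [0.0, 0.001, -1.0]]
wrist_force: [-0.7, -0.3, 4.9]
gripper_width: 0.429
```

```bash
python3 -c "
from h import *
st()"
```

```text
T6.55 t-130.87mm n3.48mm z161.74mm | F along a -0.16 n -0.75 z 4.86 | w0.429 yaw_x -80.78 [  8.7  18.8 -15.5   0.  -55.7   0.5]
```

Call:
arm_command(
  rows=[
    {"travel": [-0.05, 0, 0], "roll": 0, "fingers": 38},
    {"travel": [-0.1, 0, 0], "roll": 0, "fingers": 38},
    {"travel": [-0.15, 0, 0], "roll": 0, "fingers": 38},
    {"travel": [-0.2, 0, 0], "roll": 0, "fingers": 38},
    {"travel": [-0.25, 0, 0], "roll": 0, "fingers": 38},
    {"travel": [-0.25, 0, 0], "roll": 0, "fingers": 38},
  ],
)

```text
time_s: 7.15
tcp_pos: [0.548, -0.0754, 0.1617]
ee_rot: [[0.16, -0.987, -0.001], [-0.987, -0.16, -0.0], [0.0, 0.001, -1.0]]
wrist_force: [-0.3, -0.5, 5.7]
gripper_width: 0.429
```

```bash
python3 -c "
from h import *
st()"
```

```text
T7.15 t-128.38mm n3.48mm z161.75mm | F along a -0.48 n -0.35 z 5.73 | w0.429 yaw_x -80.79 [  9.   18.8 -15.6   0.  -55.7   0.3]
```

Call:
arm_command(
  rows=[
    {"travel": [-0.05, 0, 0], "roll": 0, "fingers": 38},
    {"travel": [-0.1, 0, 0], "roll": 0, "fingers": 38},
    {"travel": [-0.15, 0, 0], "roll": 0, "fingers": 38},
    {"travel": [-0.2, 0, 0], "roll": 0, "fingers": 38},
    {"travel": [-0.25, 0, 0], "roll": 0, "fingers": 38},
    {"travel": [-0.25, 0, 0], "roll": 0, "fingers": 38},
  ],
)

```text
time_s: 7.75
tcp_pos: [0.5476, -0.073, 0.1617]
ee_rot: [[0.16, -0.987, -0.001], [-0.987, -0.16, -0.0], [0.0, 0.001, -1.0]]
wrist_force: [-0.8, -0.6, 4.7]
gripper_width: 0.431
```

```bash
python3 -c "
from h import *
st()"
```

```text
T7.75 t-125.86mm n3.48mm z161.75mm | F along a -0.48 n -0.88 z 4.66 | w0.431 yaw_x -80.79 [  9.2  18.7 -15.7   0.  -55.6  -0. ]
```

Call:
arm_command(
  rows=[
    {"travel": [-0.05, 0, 0], "roll": 0, "fingers": 38},
    {"travel": [-0.1, 0, 0], "roll": 0, "fingers": 38},
    {"travel": [-0.15, 0, 0], "roll": 0, "fingers": 38},
    {"travel": [-0.2, 0, 0], "roll": 0, "fingers": 38},
    {"travel": [-0.25, 0, 0], "roll": 0, "fingers": 38},
    {"travel": [-0.25, 0, 0], "roll": 0, "fingers": 38},
  ],
)

```text
time_s: 8.35
tcp_pos: [0.5475, -0.0721, 0.1617]
ee_rot: [[0.16, -0.987, -0.001], [-0.987, -0.16, -0.003], [0.003, 0.001, -1.0]]
wrist_force: [-0.1, -7.6, 3.4]
gripper_width: 0.427
```

```bash
python3 -c "
from h import *
st()"
```

```text
T8.35 t-124.99mm n3.49mm z161.75mm | F along a -7.46 n -1.31 z 3.39 | w0.427 yaw_x -80.79 [  9.4  18.7 -15.8   0.2 -55.6  -0.3]
```

Call:
arm_command(
  rows=[
    {"travel": [0, 0, 0], "roll": 0, "fingers": 38},
    {"travel": [0, 0, 0], "roll": 0, "fingers": 38},
    {"travel": [0, 0, 0], "roll": 0, "fingers": 38},
    {"travel": [0, 0, 0], "roll": 0, "fingers": 38},
    {"travel": [0, 0, 0], "roll": 0, "fingers": 38},
    {"travel": [0, 0, 0], "roll": 0, "fingers": 38},
  ],
)

```text
time_s: 8.95
tcp_pos: [0.5475, -0.0721, 0.1617]
ee_rot: [[0.16, -0.987, -0.001], [-0.987, -0.16, -0.003], [0.002, 0.001, -1.0]]
wrist_force: [1.9, -7.2, 4.0]
gripper_width: 0.428
```

Run:
```python
from h import *
st()
p,d=capture('top'); P=cloud('top',d); q=P-c0; t=q@a;n=q@nn
m=(d>0)&(P[...,2]>.175)&(P[...,2]<.215)&(abs(n)<.03)
g=p.astype(int).sum(-1)
for k in np.arange(-.07,.09,.004):
    i=m&(t>=k)&(t<k+.004)
    if i.sum()>2: print('%.3f w%.3f rgb%s'%(k+.002,np.ptp(n[i]),p[i].mean(0).astype(int)),end=' | ')
```

```text
T8.95 t-125.01mm n3.49mm z161.74mm | F along a -7.41 n 0.69 z 4.02 | w0.428 yaw_x -80.79 [  9.4  18.7 -15.8   0.2 -55.6  -0.3]
-0.068 w0.004 rgb[88 84 83] | -0.064 w0.007 rgb[90 85 85] | -0.056 w0.018 rgb[55 53 50] | -0.052 w0.022 rgb[48 46 43] | -0.048 w0.018 rgb[49 47 44] | -0.044 w0.018 rgb[45 43 40] | -0.040 w0.020 rgb[45 44 40] | -0.036 w0.021 rgb[71 69 65] | -0.032 w0.018 rgb[124 115 105] | -0.028 w0.014 rgb[130 120 110] | -0.024 w0.015 rgb[126 117 106] | -0.020 w0.021 rgb[119 112 103] | -0.016 w0.015 rgb[122 114 104] | -0.012 w0.009 rgb[127 117 105] | -0.008 w0.011 rgb[117 108  97] | -0.004 w0.009 rgb[116 107  97] | 0.000 w0.022 rgb[ 98 104 105] | 0.004 w0.024 rgb[78 85 87] |
```

Call:
arm_command(
  rows=[
    {"travel": [0.2, 0, 0], "roll": 0, "fingers": 38},
    {"travel": [0.45, 0, 0], "roll": 0, "fingers": 38},
    {"travel": [0.7, 0, 0], "roll": 0, "fingers": 38},
    {"travel": [0.95, 0, 0], "roll": 0, "fingers": 38},
    {"travel": [1.2, 0, 0], "roll": 0, "fingers": 38},
    {"travel": [1.45, 0, 0], "roll": 0, "fingers": 38},
    {"travel": [1.7, 0, 0], "roll": 0, "fingers": 38},
    {"travel": [1.9, 0, 0], "roll": 0, "fingers": 38},
    {"travel": [2.1, 0, 0], "roll": 0, "fingers": 38},
    {"travel": [2.1, 0, 0], "roll": 0, "fingers": 38},
  ],
)

```text
time_s: 10.0
tcp_pos: [0.5506, -0.0911, 0.1617]
ee_rot: [[0.16, -0.987, -0.001], [-0.987, -0.16, 0.0], [-0.0, 0.001, -1.0]]
wrist_force: [-1.3, -1.1, 7.0]
gripper_width: 0.425
```

```bash
python3 -c "
from h import *
st()"
```

```text
T10.00 t-144.22mm n3.47mm z161.73mm | F along a -0.91 n -1.49 z 6.96 | w0.425 yaw_x -80.79 [  7.2  19.2 -14.9  -0.  -55.9   2. ]
```

Call:
arm_command(
  rows=[
    {"travel": [0.06, 0, 0], "roll": 0, "fingers": 38},
    {"travel": [0.12, 0, 0], "roll": 0, "fingers": 38},
    {"travel": [0.18, 0, 0], "roll": 0, "fingers": 38},
    {"travel": [0.24, 0, 0], "roll": 0, "fingers": 38},
    {"travel": [0.3, 0, 0], "roll": 0, "fingers": 38},
    {"travel": [0.3, 0, 0], "roll": 0, "fingers": 38},
  ],
)

```text
time_s: 10.6
tcp_pos: [0.551, -0.0938, 0.1617]
ee_rot: [[0.16, -0.987, -0.001], [-0.987, -0.16, 0.0], [-0.001, 0.001, -1.0]]
wrist_force: [-0.0, -0.5, 6.5]
gripper_width: 0.43
```

```bash
python3 -c "
from h import *
st()"
```

```text
T10.60 t-146.99mm n3.43mm z161.72mm | F along a -0.48 n -0.08 z 6.48 | w0.430 yaw_x -80.79 [  6.9  19.3 -14.8  -0.  -55.9   2.3]
```

Call:
arm_command(
  rows=[
    {"travel": [0.03, 0, 0], "roll": 0, "fingers": 38},
    {"travel": [0.06, 0, 0], "roll": 0, "fingers": 38},
    {"travel": [0.09, 0, 0], "roll": 0, "fingers": 38},
    {"travel": [0.12, 0, 0], "roll": 0, "fingers": 38},
    {"travel": [0.15, 0, 0], "roll": 0, "fingers": 38},
    {"travel": [0.15, 0, 0], "roll": 0, "fingers": 38},
  ],
)

```text
time_s: 11.2
tcp_pos: [0.5513, -0.0951, 0.1617]
ee_rot: [[0.16, -0.987, -0.001], [-0.987, -0.16, 0.001], [-0.001, 0.001, -1.0]]
wrist_force: [-0.2, 0.7, 5.9]
gripper_width: 0.432
```

```bash
python3 -c "
from h import *
st()"
```

```text
T11.20 t-148.33mm n3.46mm z161.73mm | F along a 0.70 n -0.08 z 5.87 | w0.432 yaw_x -80.80 [  6.8  19.3 -14.7  -0.1 -56.    2.5]
```

Call:
arm_command(
  rows=[
    {"travel": [0.02, 0, 0], "roll": 0, "fingers": 38},
    {"travel": [0.04, 0, 0], "roll": 0, "fingers": 38},
    {"travel": [0.06, 0, 0], "roll": 0, "fingers": 38},
    {"travel": [0.08, 0, 0], "roll": 0, "fingers": 38},
    {"travel": [0.08, 0, 0], "roll": 0, "fingers": 38},
  ],
)

```text
time_s: 11.7
tcp_pos: [0.5513, -0.0951, 0.1617]
ee_rot: [[0.16, -0.987, -0.001], [-0.987, -0.16, 0.002], [-0.002, 0.001, -1.0]]
wrist_force: [-1.8, 3.3, 8.1]
gripper_width: 0.422
```

```bash
python3 -c "
from h import *
st()"
```

```text
T11.70 t-148.36mm n3.46mm z161.71mm | F along a 3.57 n -1.27 z 8.10 | w0.422 yaw_x -80.79 [  6.7  19.4 -14.7  -0.1 -56.    2.5]
```

Call:
arm_command(
  rows=[
    {"travel": [0.04, 0, 0], "roll": 0, "fingers": 38},
    {"travel": [0.04, 0, 0], "roll": 0, "fingers": 38},
    {"travel": [0.04, 0, 0], "roll": 0, "fingers": 38},
    {"travel": [0.04, 0, 0], "roll": 0, "fingers": 38},
    {"travel": [0.04, 0, 0], "roll": 0, "fingers": 38},
  ],
)

```text
time_s: 12.2
tcp_pos: [0.5513, -0.0951, 0.1617]
ee_rot: [[0.16, -0.987, -0.001], [-0.987, -0.16, 0.002], [-0.003, 0.001, -1.0]]
wrist_force: [-1.6, 5.7, 7.6]
gripper_width: 0.43
```

```bash
cat >> h.py <<'E'
def prof():
    p,d=capture('top'); c=get_calibration('top'); f=192/np.tan(np.radians(c['fov_y']/2)); R=np.array(c['attitude'])
    def px(t,n,z):
        q=(c0+a*t+nn*(n+.003)+[0,0,z]-c['origin'])@R; return q[:2]/q[2]*f+[c['cx'],c['cy']]
    T=np.arange(-.2,.2,.001); out={}
    for nm,n,z in(('spin',0,.007),('arm',0,.019),('coll',0,.022),('hub',0,.029),('rim',0,.026)):
        uv=np.array([px(t,n,z) for t in T],np.float32)
        out[nm]=cv2.remap(p,uv[None,:,0],uv[None,:,1],cv2.INTER_LINEAR)[0].astype(int)
    return T,out,p
E
python3 - <<'E'
from h import *
st(); T,o,p=prof()
for nm,lo,hi in(('coll',-.07,-.02),('hub',-.01,.01),('hub',.06,.08),('arm',.07,.1),('rim',.16,.2)):
    print(nm,[(int(round(t*1e3)),v.tolist()) for t,v in zip(T,o[nm]) if lo<=t<=hi][::2])
cv2.imwrite('pics/t2.png',cv2.resize(cv2.cvtColor(p[130:220,160:330],cv2.COLOR_RGB2BGR),None,fx=4.5,fy=4.5,interpolation=cv2.INTER_CUBIC))
E
```

```text
T12.20 t-148.35mm n3.43mm z161.72mm | F along a 5.86 n -0.63 z 7.58 | w0.430 yaw_x -80.79 [  6.7  19.4 -14.7  -0.2 -56.    2.6]
coll [(-70, [89, 87, 88]), (-68, [87, 85, 87]), (-66, [86, 84, 86]), (-64, [86, 83, 84]), (-62, [86, 83, 83]), (-60, [83, 80, 78]), (-58, [74, 70, 68]), (-56, [69, 65, 63]), (-54, [68, 66, 64]), (-52, [71, 69, 67]), (-50, [73, 70, 67]), (-48, [68, 64, 61]), (-46, [63, 59, 56]), (-44, [60, 56, 54]), (-42, [61, 58, 55]), (-40, [63, 61, 57]), (-38, [67, 64, 60]), (-36, [89, 84, 78]), (-34, [119, 111, 104]), (-32, [152, 141, 130]), (-30, [156, 145, 132]), (-28, [148, 137, 125]), (-26, [128, 119, 108]), (-24, [101, 93, 83]), (-22, [71, 65, 55])]
hub [(-10, [95, 87, 75]), (-8, [98, 90, 77]), (-6, [100, 92, 78]), (-4, [101, 93, 80]), (-2, [101, 93, 81]), (0, [101, 92, 80]), (2, [103, 94, 82]), (4, [105, 96, 83]), (6, [105, 96, 84]), (8, [106, 97, 84])]
hub [(60, [95, 88, 76]), (62, [94, 86, 74]), (64, [92, 85, 73]), (66, [89, 82, 69]), (68, [84, 77, 66]), (70, [77, 70, 60]), (72, [68, 62, 53]), (74, [60, 57, 50]), (76, [72, 77, 77]), (78, [87, 98, 103])]
arm [(70, [81, 74, 63]), (72, [75, 68, 58]), (74, [66, 61, 53]), (76, [70, 71, 68]), (78, [83, 93, 97]), (80, [102, 116, 123]), (82, [112, 129, 137]), (84, [111, 127, 136]), (86, [109, 126, 135]), (88, [110, 125, 134]), (90, [112, 126, 134]), (92, [113, 127, 135]), (94, [112, 128, 135]), (96, [113, 128, 135]), (98, [114, 128, 134])]
rim [(160, [103, 114, 120]), (162, [108, 111, 111]), (164, [118, 114, 106]), (166, [136, 132, 122]), (168, [140, 135, 123]), (170, [135, 127, 112]), (172, [138, 128, 111]), (174, [140, 130, 111]), (176, [142, 130, 112]), (178, [142, 131, 113]), (180, [143, 132, 114]), (182, [142, 132, 113]), (184, [142, 132, 114]), (186, [144, 134, 115]), (188, [143, 133, 114]), (190, [143, 133, 113]), (192, [142, 132, 114]), (194, [141, 131, 113]), (196, [140, 129, 111]), (198, [139, 129, 111])]
```

View pics/t2.png

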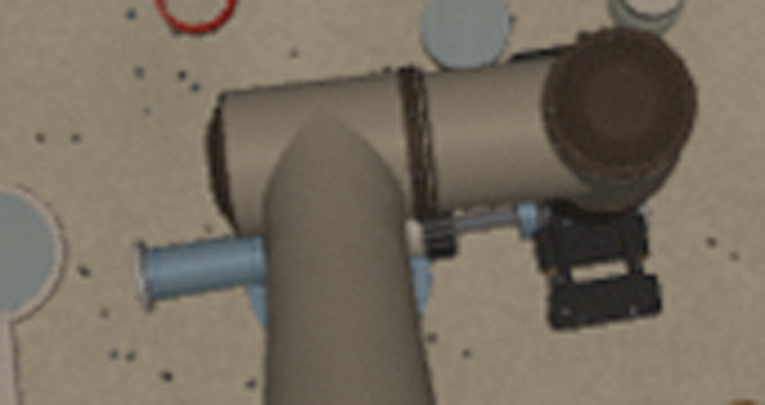

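Bar is bearing on the bush: about 45 mm of spindle shows between the collar at crop (440,238) and the arm at (520,222), where 46 mm is expected at zero gap. The felt play is 148.35 − 125.0 = 23.35 mm, so the bush must go in about 20.3 mm. I'll release and re-position to straddle the spindle.

Call:
arm_command(
  rows=[
    {"travel": [-0.06, 0, 0], "roll": 0, "fingers": 38},
    {"travel": [-0.12, 0, 0], "roll": 0, "fingers": 38},
    {"travel": [-0.12, 0, 0], "roll": 0, "fingers": 60},
    {"travel": [-0.12, 0, 0], "roll": 0, "fingers": 80},
    {"travel": [-0.12, 0, 0], "roll": 0, "fingers": 80},
    {"travel": [-0.12, 0, 0], "roll": 0, "fingers": 80},
    {"travel": [-0.12, 0, -1.5], "roll": 0, "fingers": 80},
    {"travel": [-0.12, 0, -3], "roll": 0, "fingers": 80},
    {"travel": [-0.12, 0, -4.5], "roll": 0, "fingers": 80},
    {"travel": [-0.12, 0, -6], "roll": 0, "fingers": 80},
  ],
)

```text
time_s: 13.25
tcp_pos: [0.5514, -0.0955, 0.2217]
ee_rot: [[0.16, -0.987, -0.001], [-0.987, -0.16, 0.0], [-0.0, 0.001, -1.0]]
wrist_force: [1.3, 0.4, 0.8]
gripper_width: 0.799
```

```bash
python3 -c "
from h import *
st()"
```

```text
T13.25 t-148.76mm n3.53mm z221.68mm | F along a 0.17 n 1.31 z 0.76 | w0.799 yaw_x -80.80 [  6.8  16.2  -9.9  -0.  -63.9   2.5]
```

Call:
arm_command(
  rows=[
    {"travel": [-2.5, 0.03, 0], "roll": 0, "fingers": 24},
    {"travel": [-5, 0.03, 0], "roll": -0.3, "fingers": 24},
    {"travel": [-6.5, 0.03, 0], "roll": -0.3, "fingers": 24},
    {"travel": [-6.5, 0.03, 0], "roll": -0.3, "fingers": 24},
    {"travel": [-6.5, 0.03, 0], "roll": -0.3, "fingers": 24},
    {"travel": [-6.5, 0.03, 0], "roll": -0.3, "fingers": 24},
    {"travel": [-6.5, 0.03, 0], "roll": -0.3, "fingers": 24},
    {"travel": [-6.5, 0.03, 0], "roll": -0.3, "fingers": 24},
  ],
)

```text
time_s: 14.05
tcp_pos: [0.5411, -0.032, 0.2214]
ee_rot: [[0.164, -0.986, -0.0], [-0.986, -0.164, -0.0], [0.0, 0.0, -1.0]]
wrist_force: [0.4, -0.4, -0.1]
gripper_width: 0.255
```

Run:
```python
from h import *
s=st(); p,d=look('wrist',[],None); P=cloud('wrist',d,s)
q=P-c0;t=q@a;n=q@nn;m=(d>0)&(P[...,2]>.165)&(P[...,2]<.205)
for k in np.arange(-.21,.0,.01):
    i=m&(t>=k)&(t<k+.01)
    if i.sum()>9: print('t%.3f n %.4f..%.4f z %.3f %d'%(k+.005,*np.percentile(n[i],[1,99]),np.percentile(q[i,2],98),i.sum()))
cv2.imwrite('pics/w2.png',cv2.cvtColor(p,cv2.COLOR_RGB2BGR))
```

```text
T14.05 t-84.38mm n3.81mm z221.42mm | F along a -0.49 n 0.34 z -0.06 | w0.255 yaw_x -80.54 [ 13.8  14.5 -12.3   0.  -63.2  -4.3]
t-0.195 n -0.0217..0.0279 z 0.027 907
t-0.185 n -0.0193..0.0250 z 0.023 1118
t-0.175 n -0.0151..0.0211 z 0.020 866
t-0.165 n -0.0154..0.0215 z 0.020 836
t-0.155 n -0.0148..0.0217 z 0.020 784
t-0.145 n -0.0151..0.0211 z 0.020 757
t-0.135 n -0.0154..0.0214 z 0.020 741
t-0.125 n -0.0148..0.0218 z 0.020 710
t-0.115 n -0.0151..0.0209 z 0.020 677
t-0.105 n -0.0149..0.0212 z 0.020 352
t-0.095 n -0.0033..0.0100 z 0.008 226
t-0.085 n -0.0034..0.0100 z 0.008 211
t-0.075 n -0.0035..0.0093 z 0.008 203
t-0.065 n -0.0036..0.0093 z 0.008 109
t-0.055 n -0.0073..0.0140 z 0.024 39
t-0.045 n -0.0123..0.0188 z 0.024 462
t-0.035 n -0.0128..0.0194 z 0.024 336
t-0.025 n -0.0148..0.0203 z 0.019 117
```

View pics/w2.png

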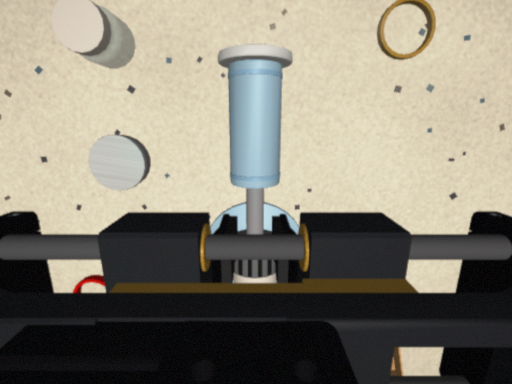

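The wrist view shows the spindle centred between the jaws at (255,210), with the collar ahead at (256,268) and the arm behind. I'll descend and approach the collar.

Call:
arm_command(
  rows=[
    {"travel": [0, 0.05, 2], "roll": 0, "fingers": 24},
    {"travel": [0, 0.05, 4], "roll": 0, "fingers": 24},
    {"travel": [0, 0.05, 5.6], "roll": 0, "fingers": 24},
    {"travel": [0, 0.05, 5.6], "roll": 0, "fingers": 24},
    {"travel": [-0.3, 0.05, 5.6], "roll": 0, "fingers": 24},
    {"travel": [-0.6, 0.05, 5.6], "roll": 0, "fingers": 24},
    {"travel": [-0.9, 0.05, 5.6], "roll": 0, "fingers": 24},
    {"travel": [-1.1, 0.05, 5.6], "roll": 0, "fingers": 24},
    {"travel": [-1.1, 0.05, 5.6], "roll": 0, "fingers": 24},
  ],
)

```text
time_s: 15.0
tcp_pos: [0.5389, -0.0203, 0.166]
ee_rot: [[0.166, -0.986, 0.001], [-0.986, -0.166, 0.0], [-0.0, -0.001, -1.0]]
wrist_force: [-0.5, -0.4, 0.7]
gripper_width: 0.24
```

```bash
python3 -c "
from h import *
st()"
```

```text
T15.00 t-72.47mm n3.55mm z166.04mm | F along a -0.35 n -0.52 z 0.66 | w0.240 yaw_x -80.45 [ 15.1  17.2 -17.3   0.  -55.5  -5.5]
```

Call:
arm_command(
  rows=[
    {"travel": [-0.05, 0, 0], "roll": 0, "fingers": 24},
    {"travel": [-0.1, 0, 0], "roll": 0, "fingers": 24},
    {"travel": [-0.15, 0, 0], "roll": 0, "fingers": 24},
    {"travel": [-0.2, 0, 0], "roll": 0, "fingers": 24},
    {"travel": [-0.25, 0, 0], "roll": 0, "fingers": 24},
    {"travel": [-0.3, 0, 0], "roll": 0, "fingers": 24},
    {"travel": [-0.35, 0, 0], "roll": 0, "fingers": 24},
    {"travel": [-0.35, 0, 0], "roll": 0, "fingers": 24},
  ],
)

```text
time_s: 15.8
tcp_pos: [0.5385, -0.0193, 0.1657]
ee_rot: [[0.165, -0.986, 0.0], [-0.986, -0.165, -0.003], [0.003, 0.0, -1.0]]
wrist_force: [2.5, -9.2, -1.1]
gripper_width: 0.242
```

```bash
python3 -c "
from h import *
st()"
```

```text
T15.80 t-71.39mm n3.32mm z165.71mm | F along a -9.53 n 0.98 z -1.09 | w0.242 yaw_x -80.51 [ 15.3  17.2 -17.4   0.2 -55.4  -5.9]
```

Call:
arm_command(
  rows=[
    {"travel": [-0.08, 0, 0], "roll": 0, "fingers": 24},
    {"travel": [-0.16, 0, 0], "roll": 0, "fingers": 24},
    {"travel": [-0.24, 0, 0], "roll": 0, "fingers": 24},
    {"travel": [-0.32, 0, 0], "roll": 0, "fingers": 24},
    {"travel": [-0.4, 0, 0], "roll": 0, "fingers": 24},
    {"travel": [-0.48, 0, 0], "roll": 0, "fingers": 24},
    {"travel": [-0.56, 0, 0], "roll": 0, "fingers": 24},
    {"travel": [-0.64, 0, 0], "roll": 0, "fingers": 24},
    {"travel": [-0.7, 0, 0], "roll": 0, "fingers": 24},
    {"travel": [-0.7, 0, 0], "roll": 0, "fingers": 24},
  ],
)

```text
time_s: 16.8
tcp_pos: [0.5373, -0.0126, 0.1657]
ee_rot: [[0.165, -0.986, 0.0], [-0.986, -0.165, -0.004], [0.003, 0.001, -1.0]]
wrist_force: [1.9, -10.3, -1.3]
gripper_width: 0.239
```

```bash
python3 -c "
from h import *
st()"
```

```text
T16.80 t-64.68mm n3.29mm z165.68mm | F along a -10.44 n 0.16 z -1.32 | w0.239 yaw_x -80.52 [ 16.1  17.1 -17.6   0.2 -55.4  -6.7]
```

Call:
arm_command(
  rows=[
    {"travel": [-0.1, 0, 0], "roll": 0, "fingers": 24},
    {"travel": [-0.2, 0, 0], "roll": 0, "fingers": 24},
    {"travel": [-0.3, 0, 0], "roll": 0, "fingers": 24},
    {"travel": [-0.4, 0, 0], "roll": 0, "fingers": 24},
    {"travel": [-0.5, 0, 0], "roll": 0, "fingers": 24},
    {"travel": [-0.6, 0, 0], "roll": 0, "fingers": 24},
    {"travel": [-0.7, 0, 0], "roll": 0, "fingers": 24},
    {"travel": [-0.8, 0, 0], "roll": 0, "fingers": 24},
    {"travel": [-0.9, 0, 0], "roll": 0, "fingers": 24},
    {"travel": [-0.9, 0, 0], "roll": 0, "fingers": 24},
  ],
)

```text
time_s: 17.8
tcp_pos: [0.5359, -0.0037, 0.1657]
ee_rot: [[0.165, -0.986, 0.0], [-0.986, -0.165, -0.004], [0.003, 0.0, -1.0]]
wrist_force: [2.9, -10.0, -2.1]
gripper_width: 0.234
```

```bash
python3 -c "
from h import *
st()"
```

```text
T17.80 t-55.66mm n3.34mm z165.71mm | F along a -10.38 n 1.24 z -2.10 | w0.234 yaw_x -80.52 [ 17.1  16.9 -17.8   0.2 -55.3  -7.7]
```

Call:
arm_command(
  rows=[
    {"travel": [-0.07, 0, 0], "roll": 0, "fingers": 24},
    {"travel": [-0.14, 0, 0], "roll": 0, "fingers": 24},
    {"travel": [-0.21, 0, 0], "roll": 0, "fingers": 24},
    {"travel": [-0.28, 0, 0], "roll": 0, "fingers": 24},
    {"travel": [-0.35, 0, 0], "roll": 0, "fingers": 24},
    {"travel": [-0.42, 0, 0], "roll": 0, "fingers": 24},
    {"travel": [-0.42, 0, 0], "roll": 0, "fingers": 24},
  ],
)

```text
time_s: 18.5
tcp_pos: [0.5352, 0.0004, 0.1657]
ee_rot: [[0.165, -0.986, 0.0], [-0.986, -0.165, -0.004], [0.003, 0.0, -1.0]]
wrist_force: [3.2, -9.8, -1.1]
gripper_width: 0.241
```

```bash
python3 -c "
from h import *
st()"
```

```text
T18.50 t-51.49mm n3.33mm z165.71mm | F along a -10.17 n 1.52 z -1.12 | w0.241 yaw_x -80.52 [ 17.5  16.9 -17.9   0.2 -55.3  -8.2]
```

Call:
arm_command(
  rows=[
    {"travel": [0.3, 0, 0], "roll": 0, "fingers": 24},
    {"travel": [0.6, 0, 0], "roll": 0, "fingers": 24},
    {"travel": [0.9, 0, 0], "roll": 0, "fingers": 24},
    {"travel": [1.2, 0, 0], "roll": 0, "fingers": 24},
    {"travel": [1.2, 0, -2], "roll": 0, "fingers": 24},
    {"travel": [1.2, 0, -4], "roll": 0, "fingers": 24},
    {"travel": [1.2, 0, -5.8], "roll": 0, "fingers": 80},
    {"travel": [4, 0, -5.8], "roll": 0, "fingers": 80},
    {"travel": [6.5, 0, -5.8], "roll": 0, "fingers": 80},
    {"travel": [8, 0, -5.8], "roll": 0, "fingers": 80},
  ],
)

```text
time_s: 19.5
tcp_pos: [0.5482, -0.0773, 0.2237]
ee_rot: [[0.165, -0.986, 0.0], [-0.986, -0.165, 0.0], [-0.0, -0.0, -1.0]]
wrist_force: [0.5, 0.2, 0.4]
gripper_width: 0.514
```

Run:
```python
from h import *
s=st(); p,d=look('wrist',[],None); P=cloud('wrist',d,s)
q=P-c0;t=q@a;n=q@nn;m=(d>0)&(P[...,2]>.165)&(P[...,2]<.205)
for k in np.arange(-.19,.0,.01):
    i=m&(t>=k)&(t<k+.01)
    if i.sum()>9: print('t%.3f n %.4f..%.4f z %.3f %d'%(k+.005,*np.percentile(n[i],[1,99]),np.percentile(q[i,2],98),i.sum()))
```

```text
T19.50 t-130.19mm n3.33mm z223.68mm | F along a 0.12 n 0.52 z 0.44 | w0.514 yaw_x -80.52 [  8.8  15.5 -10.6  -0.  -63.9   0.7]
t-0.175 n -0.0209..0.0269 z 0.027 884
t-0.165 n -0.0157..0.0214 z 0.020 616
t-0.155 n -0.0151..0.0208 z 0.020 638
t-0.145 n -0.0154..0.0211 z 0.020 629
t-0.135 n -0.0156..0.0214 z 0.020 602
t-0.125 n -0.0149..0.0218 z 0.020 580
t-0.115 n -0.0153..0.0208 z 0.020 362
t-0.095 n -0.0100..0.0156 z 0.020 131
t-0.085 n -0.0139..0.0195 z 0.020 202
t-0.075 n -0.0036..0.0092 z 0.008 136
t-0.065 n -0.0036..0.0092 z 0.008 73
```

Call:
arm_command(
  rows=[
    {"travel": [0, 0, 0], "roll": 0, "fingers": 80},
    {"travel": [0, 0, 0], "roll": 0, "fingers": 80},
    {"travel": [0, 0, 2.5], "roll": 0, "fingers": 80},
    {"travel": [0, 0, 5], "roll": 0, "fingers": 70},
    {"travel": [0, 0, 6.1], "roll": 0, "fingers": 60},
    {"travel": [0, 0, 6.1], "roll": 0, "fingers": 50},
    {"travel": [0, 0, 6.1], "roll": 0, "fingers": 46},
    {"travel": [0, 0, 6.1], "roll": 0, "fingers": 46},
    {"travel": [0, 0, 6.1], "roll": 0, "fingers": 46},
    {"travel": [0, 0, 6.1], "roll": 0, "fingers": 46},
  ],
)

```text
time_s: 20.55
tcp_pos: [0.5484, -0.0762, 0.1634]
ee_rot: [[0.165, -0.986, 0.002], [-0.986, -0.165, 0.0], [0.0, -0.002, -1.0]]
wrist_force: [-0.5, 0.9, -0.7]
gripper_width: 0.459
```

Call:
arm_command(
  rows=[
    {"travel": [0, 0, 0], "roll": 0, "fingers": 42},
    {"travel": [0, 0, 0], "roll": 0, "fingers": 38},
    {"travel": [0, 0, 0], "roll": 0, "fingers": 38},
    {"travel": [0, 0, 0], "roll": 0, "fingers": 38},
    {"travel": [0, 0, 0], "roll": 0, "fingers": 38},
    {"travel": [0, 0, 0], "roll": 0, "fingers": 38},
  ],
)

```text
time_s: 21.15
tcp_pos: [0.5482, -0.0762, 0.1629]
ee_rot: [[0.165, -0.986, 0.001], [-0.986, -0.165, -0.0], [0.0, -0.001, -1.0]]
wrist_force: [-0.5, 0.6, 4.3]
gripper_width: 0.427
```

```bash
python3 -c "
from h import *
st()"
```

```text
T21.15 t-129.18mm n3.52mm z162.91mm | F along a 0.72 n -0.38 z 4.29 | w0.427 yaw_x -80.48 [  8.9  18.7 -15.6   0.  -55.7   0.6]
```

Gripped at t=-129.18. Now I'll press gently towards the washers.

Call:
arm_command(
  rows=[
    {"travel": [-0.04, 0, 0], "roll": 0, "fingers": 38},
    {"travel": [-0.08, 0, 0], "roll": 0, "fingers": 38},
    {"travel": [-0.12, 0, 0], "roll": 0, "fingers": 38},
    {"travel": [-0.16, 0, 0], "roll": 0, "fingers": 38},
    {"travel": [-0.2, 0, 0], "roll": 0, "fingers": 38},
    {"travel": [-0.24, 0, 0], "roll": 0, "fingers": 38},
    {"travel": [-0.28, 0, 0], "roll": 0, "fingers": 38},
    {"travel": [-0.32, 0, 0], "roll": 0, "fingers": 38},
    {"travel": [-0.36, 0, 0], "roll": 0, "fingers": 38},
    {"travel": [-0.36, 0, 0], "roll": 0, "fingers": 38},
  ],
)

```text
time_s: 22.15
tcp_pos: [0.5477, -0.073, 0.1629]
ee_rot: [[0.166, -0.986, 0.001], [-0.986, -0.166, -0.001], [0.001, -0.0, -1.0]]
wrist_force: [-0.3, -2.1, 4.3]
gripper_width: 0.427
```

```bash
python3 -c "
from h import *
st()"
```

```text
T22.15 t-125.91mm n3.53mm z162.86mm | F along a -1.98 n -0.63 z 4.32 | w0.427 yaw_x -80.47 [  9.2  18.6 -15.7   0.1 -55.7   0.3]
```

Call:
arm_command(
  rows=[
    {"travel": [-0.03, 0, 0], "roll": 0, "fingers": 38},
    {"travel": [-0.06, 0, 0], "roll": 0, "fingers": 38},
    {"travel": [-0.09, 0, 0], "roll": 0, "fingers": 38},
    {"travel": [-0.09, 0, 0], "roll": 0, "fingers": 38},
    {"travel": [-0.09, 0, 0], "roll": 0, "fingers": 38},
    {"travel": [-0.09, 0, 0], "roll": 0, "fingers": 38},
    {"travel": [-0.09, 0, 0], "roll": 0, "fingers": 38},
    {"travel": [-0.09, 0, 0], "roll": 0, "fingers": 38},
  ],
)

```text
time_s: 22.95
tcp_pos: [0.5476, -0.0729, 0.1629]
ee_rot: [[0.165, -0.986, 0.001], [-0.986, -0.165, -0.002], [0.002, -0.0, -1.0]]
wrist_force: [0.7, -6.1, 4.8]
gripper_width: 0.428
```

```bash
python3 -c "
from h import *
st()"
```

```text
T22.95 t-125.84mm n3.52mm z162.86mm | F along a -6.12 n -0.35 z 4.76 | w0.428 yaw_x -80.48 [  9.3  18.6 -15.8   0.1 -55.6   0.2]
```

Call:
arm_command(
  rows=[
    {"travel": [0.04, 0, 0], "roll": 0, "fingers": 38},
    {"travel": [0.08, 0, 0], "roll": 0, "fingers": 38},
    {"travel": [0.08, 0, 0], "roll": 0, "fingers": 60},
    {"travel": [0.08, 0, 0], "roll": 0, "fingers": 80},
    {"travel": [0.08, 0, 0], "roll": 0, "fingers": 90},
    {"travel": [0.08, 0, 0], "roll": 0, "fingers": 90},
    {"travel": [0.08, 0, 0], "roll": 0, "fingers": 90},
    {"travel": [0.08, 0, -3], "roll": 0, "fingers": 90},
    {"travel": [0.08, 0, -6], "roll": 0, "fingers": 90},
    {"travel": [0.08, 0, -9], "roll": 0, "fingers": 90},
  ],
)

```text
time_s: 23.95
tcp_pos: [0.5472, -0.0725, 0.2534]
ee_rot: [[0.165, -0.986, -0.001], [-0.986, -0.165, 0.0], [-0.0, 0.001, -1.0]]
wrist_force: [0.5, -0.0, -0.5]
gripper_width: 0.89
```

Call:
arm_command(
  rows=[
    {"travel": [4, 4, -2], "roll": 0, "fingers": 90},
    {"travel": [8, 8, -2], "roll": 0, "fingers": 90},
    {"travel": [11, 11, -2], "roll": 0, "fingers": 90},
    {"travel": [14, 14, -2], "roll": 0, "fingers": 90},
    {"travel": [17, 17, -2], "roll": 0, "fingers": 90},
    {"travel": [20, 19, -2], "roll": 0, "fingers": 90},
    {"travel": [23, 19, -2], "roll": 0, "fingers": 90},
    {"travel": [23, 19, -2], "roll": 0, "fingers": 90},
    {"travel": [23, 19, -2], "roll": 0, "fingers": 90},
  ],
)

```text
time_s: 24.85
tcp_pos: [0.3978, -0.331, 0.2721]
ee_rot: [[0.164, -0.986, -0.001], [-0.986, -0.164, 0.001], [-0.001, 0.001, -1.0]]
wrist_force: [-0.7, 0.7, -0.5]
gripper_width: 0.899
```

Run:
```python
from h import *
st(); T,o,p=prof(); _,d=capture('top'); P=cloud('top',d); q=P-c0;t=q@a;n=q@nn
m=(d>0)&(P[...,2]>.165)&(P[...,2]<.21)&(abs(n)<.04)
w=[(k,np.ptp(n[m&(t>=k)&(t<k+.003)]) if (m&(t>=k)&(t<k+.003)).sum()>2 else 0) for k in np.arange(-.2,.21,.003)]
print([(int(k*1e3),int(x*1e3)) for k,x in w if x])
cv2.imwrite('pics/t3.png',cv2.resize(cv2.cvtColor(p[110:240,130:330],cv2.COLOR_RGB2BGR),None,fx=4,fy=4,interpolation=cv2.INTER_CUBIC))
```

```text
T24.85 t-355.63mm n-186.91mm z272.07mm | F along a 0.82 n -0.55 z -0.52 | w0.899 yaw_x -80.57 [-21.8  10.  -10.7  -0.  -69.3  31.2]
[(-173, 42), (-169, 47), (-166, 47), (-163, 36), (-160, 36), (-157, 31), (-154, 30), (-151, 33), (-148, 32), (-145, 35), (-142, 35), (-139, 36), (-136, 32), (-133, 32), (-130, 28), (-127, 34), (-124, 35), (-121, 37), (-118, 31), (-115, 31), (-112, 30), (-109, 31), (-106, 34), (-103, 35), (-100, 36), (-97, 32), (-94, 32), (-91, 26), (-88, 33), (-85, 34), (-82, 34), (-79, 9), (-76, 13), (-73, 13), (-70, 8), (-67, 10), (-64, 9), (-61, 10), (-58, 11), (-55, 12), (-52, 9), (-49, 8), (-46, 9), (-43, 10), (-40, 10), (-37, 32), (-34, 45), (-31, 40), (-28, 40), (-25, 41), (-22, 43), (-19, 41), (-16, 37), (-13, 32), (-10, 28), (-7, 34), (-4, 33), (-1, 42), (1, 50), (4, 50), (7, 53), (10, 49), (13, 54), (16, 54), (19, 55), (22, 48), (25, 51), (28, 51), (31, 54), (34, 55), (37, 55), (40, 50), (43, 50), (46, 50), (49, 53), (52, 50), (55, 54), (58, 54), (61, 47), (64, 51), (67, 51), (70, 29), (73, 9), (76, 10), (79, 10), (82, 12), (85, 7), (88, 14), (91, 8), (94, 10), (97, 9), (100, 31), (103, 31), (106, 24), (109, 32), (112, 30), (115, 35), (118, 36), (121, 29), (124, 32), (127, 33), (130, 34), (133, 35), (136, 36), (139, 32), (142, 32), (145, 28), (148, 32), (151, 35), (154, 33), (157, 31), (160, 31), (163, 29), (166, 32), (169, 34), (172, 34), (175, 35), (178, 35), (181, 31), (184, 45), (187, 45), (190, 48), (193, 15)]
```

View pics/t3.png

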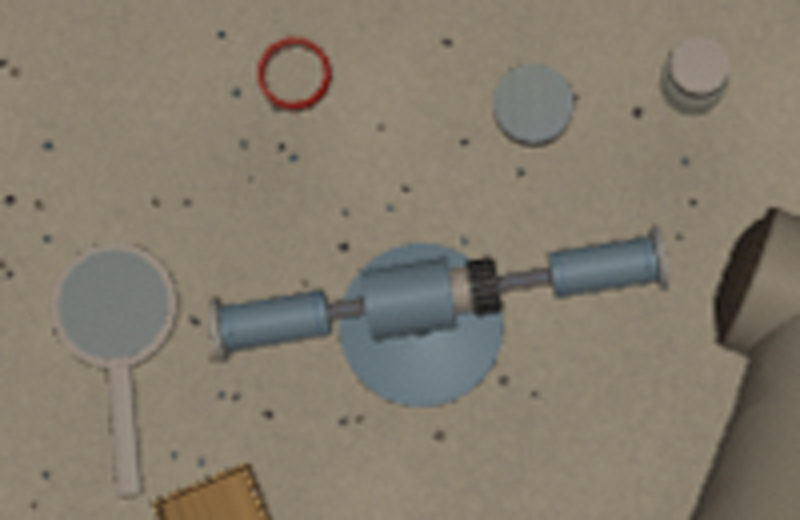

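The top view shows the bar at its washer end, with the bush collar at (483,285) in close to the hub and the other things undisturbed. The exposed spindle is about 42–43 mm, which gives a gap of 3–4 mm and agrees with the felt 3.3 mm.

```bash
python3 -c "
from h import *
print(finish_job())"
```

```text
the job is handed in; nothing more can be done
None
```

The bush is set with about 3.3–3.4 mm of end play left, the bar is resting on its washers, and the job is handed in at about 25 s of the 69 s allowed.

- **Feeling the play:** I gripped the -y arm and slid the bar to the washers (about 7 N), then back onto the bush (about 6 N). I paused at each stop, and the bush did not shift. This gave 23.35 mm of end play.
- **Setting the bush:** I pushed the collar in 19.9 mm at about 10 N. By calculation that leaves 3.4 mm.
- **Final check:** The bar moved 3.3 mm from the bush to its washers under a light press of about 6 N, and I left it there. That figure assumes the bar was still touching the bush when I gripped it; I did not feel the bush stop a second time.
- **Camera check:** The last top picture, good only to a few mm, suggests a gap of 3–4 mm, which agrees. At the very start the camera had put the gap between bar and bush at about 10 mm, but feeling it gave 6 mm. I went by the felt value.
- **Other things on the table:** I touched none of them, and those in the last picture's cropped view look undisturbed. The gripper is clear of the stand.

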